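# Hang the dial gauge on its sprung hook, dial outward

### The job

Take the dial gauge out of its wooden cradle and hang it by the loop on its back on the upturned hook of the slotted upright, dial facing outward, away from the upright. The hook's spring grips the loop, so push the gauge down by feel until the loop meets the hook's stop collar, and lean on it there for half a second with about 12 newtons more than the sliding took (never more than 18) before letting go. Leave the bottle, jar and beaker alone.

Things in the scene. Friction and masses are not known exactly. Their poses are not given: they have to be found in the camera images.
- gauge: Room hygrometer: grey plastic case 10 mm thick (own x), 50 wide (y), 120 high (z), 0.11 to 0.21 kg. Origin: centre of underside. The marked face looks to own -x: a round steel dial 46 mm across, 4 mm proud, centred 55 mm up, black ticks and pointer. Starts standing upright in the cradle, any way round. Best gripped across its width about 100 mm up, from above: clear of dial and loop.
- gauge_dial (a point): Centre of the dial's face: gauge frame (-9, 0, 55) mm.
- gauge_loop (a point): Hanging loop of steel on the gauge's plain back (+x), open above and below: 10 mm (x) by 24 mm (y) inside, walls 3 mm, from 62 to 78 mm above the gauge's underside. This point: centre of the opening at the loop's lower edge, gauge frame (10, 0, 62) mm. Axes as the gauge.
- cradle: Fixed wooden cradle, base 140 by 100 by 5 mm, two like slots, each 13 by 54 mm inside with walls up to 30 mm and floor 5 mm above the table. Origin: underside, centred below the first slot, whose long side runs along own y; the gauge starts in it, its axes along the cradle's. Any yaw.
- spare_slot (a point): The second slot, empty, its long side along the cradle's x, so square to the first: for setting the gauge down a quarter turn round to regrasp it. This point: centre of its floor, cradle frame (-55, 0, 5) mm. Axes as the cradle. Its use is optional.
- hook_stand: Fixed stand: base plate 130 by 110 by 8 mm and a slotted galvanised upright 40 mm wide, 165 high, carrying the hook on its front (own -x). Origin: underside, below the upright's front face. It also carries the stop: a rigid steel collar, 16 by 36 by 4 mm, round the hook's blade, which carries the loop's lower edge. The collar is clamped anew each time and its height is not measured.
- hook: Fixed flat steel hook. Its upturned blade is 6 mm thick (x), 20 wide (y), with a rounded tip, and stands 62 mm in front of the upright, so the gauge would go on either way round. Outward is own -x. Origin: blade's centre at the bend, 115 mm above the table. The stop collar's top is 0 to 12 mm above this point, only to be found by feel. Axes as the stand.
- hook_tip (a point): Centre of the blade's top, 46 mm above the bend, 161 mm above the table. On the blade's back (+x) a bowed spring (5 N/mm) stands out 6 mm, from 35 to 1 mm above the bend, most at 11 to 17 mm. It pushes the loop's rear wall to +x until the case's back bears on the blade (loop centre 2 mm behind the blade's), and resists sliding with 3 to 12 N; the gauge's weight does not overcome it.
- bottle: Bystander: black bottle, 60 mm across, 130 mm high, origin centre of underside.
- jar: Bystander: white jar, 56 mm across, 80 mm high, origin centre of underside.
- beaker: Bystander: white open beaker, 72 mm across, 90 mm high, origin centre of underside.
Mind the look-alikes: they are no part of the job. Of the things that look like the hook_stand, the largest one is meant.

How it is judged (in metres and radians):
On the way, in this order (a step that is already met when the one before it is completed fails the run):
1. the gauge is lifted clear out of the cradle (z of gauge in the frame of cradle above 0.05 m and contact force between gauge and cradle below 0.1 N), for 0.1 s.
2. the gauge is on the hook, dial outward, and its loop is pressed on the stop with more than 8 N for 0.3 s (z of gauge_loop in the frame of hook between -0.003 and 0.016 m and x of gauge_loop in the frame of hook between -0.006 and 0.006 m and y of gauge_loop in the frame of hook between -0.006 and 0.006 m and angle between gauge's own z axis and vertical below 0.08 rad and x of gauge_dial in the frame of hook below -0.008 m and contact force between gauge and hook_stand above 8 N), for 0.3 s.
At the end, for the whole second after the job is handed in: The gauge hangs still and released on the hook, its loop bearing on the stop (at least 0.2 N), within 6 mm of the blade's centre each way, upright within 0.08 rad, dial on the outward side (z of gauge_loop in the frame of hook between -0.003 and 0.016 m and x of gauge_loop in the frame of hook between -0.006 and 0.006 m and y of gauge_loop in the frame of hook between -0.006 and 0.006 m and angle between gauge's own z axis and vertical below 0.08 rad and x of gauge_dial in the frame of hook below -0.008 m and contact force between gauge and hook_stand above 0.2 N and linear speed of gauge below 0.01 m/s and angular speed of gauge below 0.1 rad/s and contact force between gauge and the fingers below 0.05 N); the robot touches nothing.
It fails at once if the gauge is pressed on the stop or stand with more than 22 N, or jammed on the hook's blade and spring with more than 80 N (contact force between gauge and hook_stand above 22 N or contact force between gauge and hook above 80 N).
It fails at once if the gauge is dropped (contact force between gauge and the fingers below 0.05 N and linear speed of gauge above 0.25 m/s).
It fails at once if the bottle is shifted more than 30 mm or tipped (distance of bottle from where it was at the start of the episode above 0.03 m or angle between bottle's own z axis and vertical above 0.35 rad).
It fails at once if the jar is shifted more than 30 mm or tipped (distance of jar from where it was at the start of the episode above 0.03 m or angle between jar's own z axis and vertical above 0.35 rad).
It fails at once if the beaker is shifted more than 30 mm or tipped (distance of beaker from where it was at the start of the episode above 0.03 m or angle between beaker's own z axis and vertical above 0.35 rad).
It also fails if it takes over 72 s, if anything falls off the work surface, if the arm or the gripper's body presses on something with over 40 N, if the wrist force passes 120 N, or if a joint passes its speed limit or range.

### The arm

A 6-joint arm with a two-finger parallel gripper is mounted at the origin on the work surface. World frame = base frame: x ahead of the robot, y to its left, z up, the work surface at z = 0. Lengths are in m, angles in degrees, forces in N, time in s.
With the tool pointing down it reaches from about 0.4 to 0.825 m from the base axis. Payload 7 kg.
Tool frame: the origin (TCP) lies midway between the tips of the shut fingers; the grasp point (between the pads) lies 19 mm behind it; x points along the fingers, z is the direction in which the jaws open and shut, and the axes are right-handed (so a half turn about x gives the same grasp; the last joint's range is limited). The gripper opens to 88 mm and grips with 3 to 60 N. Pads are 19 mm wide; open, the fingers measure 130 mm over their backs; the gripper's body (78 mm by 193 mm) begins 47 mm behind the grasp point.
Start: joints at [-55.514, 20.546, 0.682, 0, -70.136, -16.507], TCP at [0.208, -0.642, 0.227] pointing down, gripper open.
Joint ranges: [-176.03, 176.03], [-82.01, 121.73], [-58.28, 71.71], [-173.87, 95.51], [-174.79, -0.11], [-173.66, 173.66]. Speed limits (degrees/s): [136.94, 136.94, 172.46, 180, 180, 180].

### API

Orientations are given as [roll, pitch, yaw] about the fixed x, y, z axes, in that order (R = Rz(yaw) Ry(pitch) Rx(roll)).
In Python, from plant import get_state, capture, close_job gives the robot as it stands.
- The arm moves only by the tool play_rows, never from a script. Its argument "series" is one flat list of numbers, 4 for each row, row after row: the shift along the tool's x, y, z in m, then the turn about the tool's x in rad. In form: [tx, ty, tz, spin, tx, ty, tz, spin, ...]. A call has exactly 5 rows; each row shifts and turns the commanded pose from where the row before left it, along the tool's axes as they then stand; what a row does not reach is not made up. A row lasts 1/12 s, in which the tool goes at most 41.7 mm and 7.16 degrees, less where a joint would pass 70% of its speed; a pose out of reach is approached as far as the arm can. A call is refused whole if a number of a shift passes 0.0417 or a number of a turn 0.125, either way. A call with a gripper value outside its range is refused whole. "jaw" is the opening in per cent of the stroke, from 0 (shut) to 100 (fully open), set as the call begins (left out, the last holds). The fingers move at their own pace and stop on an object; "squeeze" is the grip in N (left out, the last holds). Time passes only in rows, so rows that do not move let the fingers close, or fill a call up. It gives the time, the measured TCP pose, the force and the opening at its end, in the units of the state.
- get_state(): the state, without advancing time (a new reading comes with each control period).
- capture(name): name is "side" or "top" or "wrist"; returns a dict with "img" (420x560x3 uint8, blue, green, red), "K" (3x3 intrinsics, pixels), "world_from_camera" (4x4, takes a point from camera to world coordinates). Camera axes: x right, y down, z forward; pixel columns grow to the right and rows downward; lengths in m; the calibration is good to about 2 mm. The wrist camera is an equidistant fisheye: a pixel r from the principal point sees the ray r / f radians off the axis. A picture is of the moment at which its call begins. There is no depth.
- close_job(): hands the job in, once; it reports no verdict.
The state is a dict: "time_s": time; "joints": joint angles; "qd": joint speeds; "joint_torque": joint torques, N m; "tcp_pos": TCP position; "eef_rot": TCP orientation; "contact_force": force on the tool from outside, world axes, zero at the start; "moment": the same for the moment, N m; "gripper_width": finger opening in m.
Only numpy, scipy, OpenCV 4.12 (cv2) and the standard library are available. Lean on these libraries where they do the work, as an engineer would, in place of code of your own. Each camera call takes 0.05 s, during which the arm holds its last target.

## Working session

There is one attempt and no reset: what is moved stays moved. The work goes in short steps, Python scripts to look and compute and a tool call to move; the robot and the scene stay as the last step left them, time stands still between calls to the robot, and variables do not carry over. Pictures are saved under pics/ and viewed, and the job is handed in when it is done.

Besides the shell and the picture viewer there is one more tool, called after "Request:" as name(argument=value, ...) on one line, values as JSON. play_rows: Moves the arm, as the interface text tells. Its arguments: {"type":"object","properties":{"series":{"type":"array","items":{"type":"number"}},"jaw":{"type":"number"},"squeeze":{"type":"number"}},"required":["series"]}

```bash
ls; mkdir -p pics
python3 - <<'E'
from plant import get_state, capture
import cv2,numpy as np
print(get_state())
for n in ["side","top","wrist"]:
    c=capture(n); cv2.imwrite(f"pics/{n}0.png",c["img"]); np.savez(f"pics/{n}0.npz",**c)
    print(n,c["K"].round(1).tolist(),c["world_from_camera"].round(4).tolist())
E
```

```text
pics
{'time_s': 0.0, 'joints': array([-5.55147660e+01,  2.05919445e+01,  6.32939640e-01, -1.88739617e-02,
       -7.01340650e+01, -1.65075908e+01]), 'qd': array([ 0.02394905, -0.00464094,  0.04845483,  0.04094351,  0.0032015 ,
       -0.07516945]), 'joint_torque': array([ 1.29330406e-04, -5.82717454e+01,  2.93064559e+01,  6.99774563e+00,
        6.90743953e-03, -1.82547210e-04]), 'tcp_pos': array([ 0.20816321, -0.641593  ,  0.2256145 ]), 'eef_rot': array([  5.71583087,  89.90525347, 113.6870459 ]), 'contact_force': array([-0.17700072, -0.02955916,  0.2041921 ]), 'moment': array([-0.04037576, -0.00687769, -0.00672803]), 'gripper_width': 0.0876559138244268}
side [[395.2, 0.0, 281.6], [0.0, 395.2, 210.8], [0.0, 0.0, 1.0]] [[-0.9346, -0.2088, 0.2882, 0.2429], [-0.3551, 0.4951, -0.7929, 0.8198], [0.0229, -0.8434, -0.5368, 0.6805], [0.0, 0.0, 0.0, 1.0]]
top [[431.4, 0.0, 284.2], [0.0, 431.4, 207.5], [0.0, 0.0, 1.0]] [[0.001, -0.981, 0.1943, 0.328], [-1.0, -0.0006, 0.0021, -0.0005], [-0.0019, -0.1943, -0.9809, 1.113], [0.0, 0.0, 0.0, 1.0]]
wrist [[325.2, 0.0, 279.8], [0.0, 325.2, 209.5], [0.0, 0.0, 1.0]] [[-0.3083, 0.9201, 0.2415, 0.1454], [0.9513, 0.2978, 0.0799, -0.6633], [0.0016, 0.2544, -0.9671, 0.3838], [0.0, 0.0, 0.0, 1.0]]
```

View pics/side0.png

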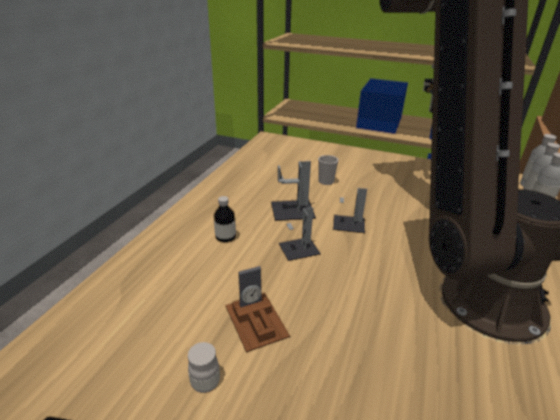

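View pics/top0.png

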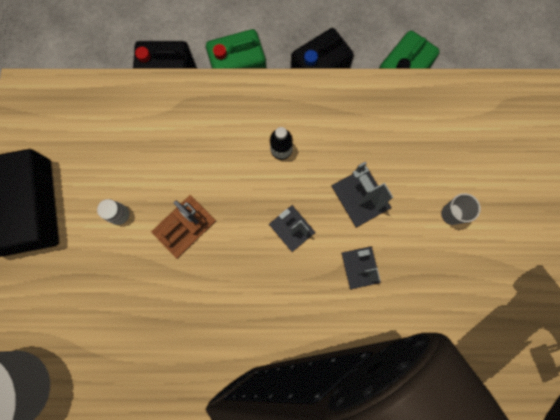

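View pics/wrist0.png

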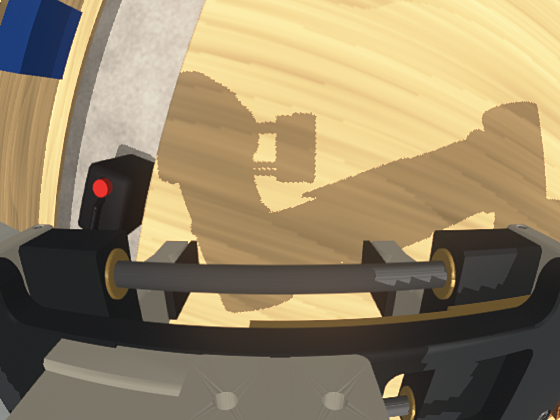

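Candidates for the hook_stand in the top view are (362,195), the largest, then (292,228) and (360,268), both smaller. Only one gauge and cradle are visible, at (185,215). I'll check these in close crops.

Run:
```python
import cv2,numpy as np
t=cv2.imread("pics/top0.png");s=cv2.imread("pics/side0.png")
a=cv2.resize(t[150:300,260:410],(560,560),interpolation=cv2.INTER_CUBIC)
cv2.imwrite("pics/c1.png",a)
a=cv2.resize(t[185:265,140:230],(720,640)[:2],interpolation=cv2.INTER_CUBIC)
cv2.imwrite("pics/c2.png",cv2.resize(a,(640,569)))
cv2.imwrite("pics/c3.png",cv2.resize(s[145:265,260:380],(560,560),interpolation=cv2.INTER_CUBIC))
cv2.imwrite("pics/c4.png",cv2.resize(s[260:360,210:310],(560,560),interpolation=cv2.INTER_CUBIC))
```

```text
(no output)
```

View pics/c1.png

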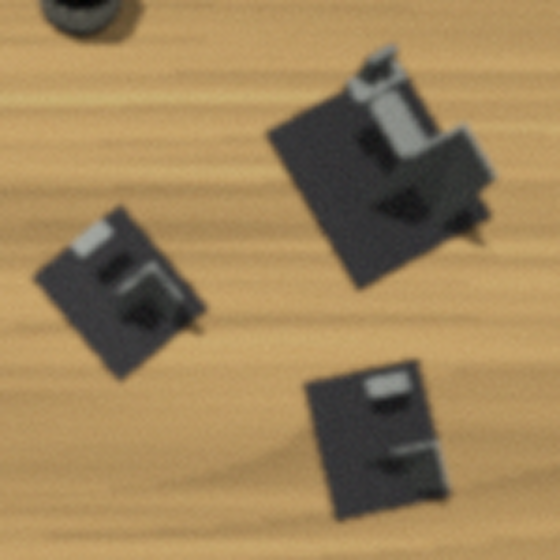

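View pics/c2.png

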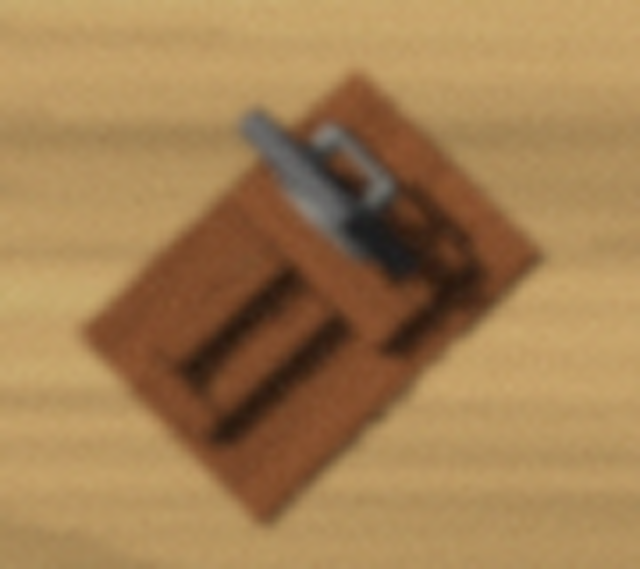

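View pics/c3.png

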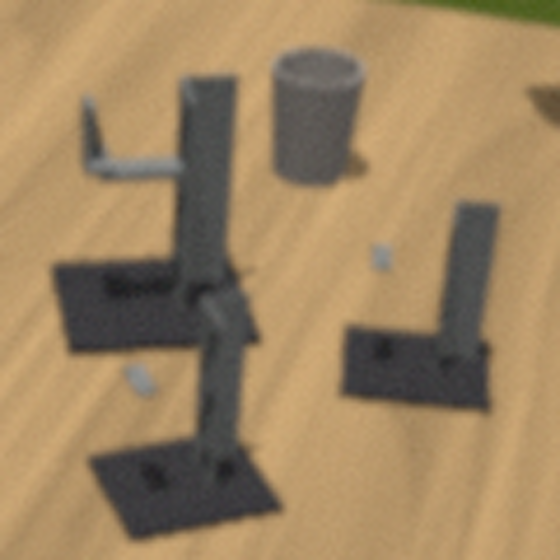

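View pics/c4.png

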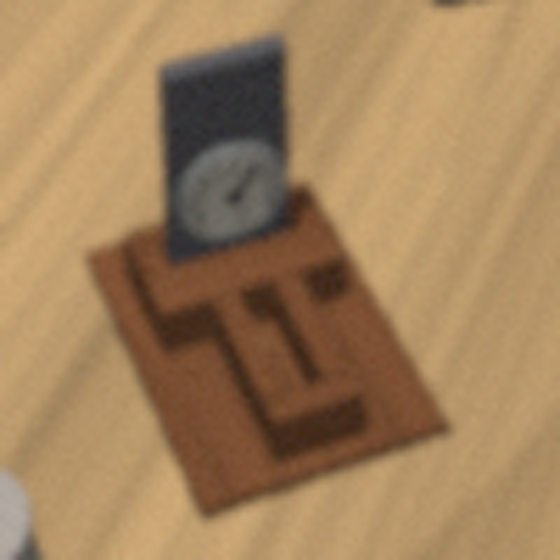

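The largest stand is the target: hook tip at about side px (279,168) and collar/blade at about top px (361,168). In the crop, its blade points away from the robot. The gauge stands in the cradle with its dial toward the spare slot (side px ~(251,294)). Next come rough ray-cast positions.

```bash
cat > h.py <<'E'
import numpy as np,cv2
def load(n):
    d=np.load(f"pics/{n}.npz"); return d["K"],d["world_from_camera"]
def ray(K,T,u,v,fish=False):
    x=(u-K[0,2])/K[0,0]; y=(v-K[1,2])/K[1,1]
    if fish:
        r=np.hypot(x,y); d=np.array([np.sin(r)*x/r,np.sin(r)*y/r,np.cos(r)]) if r>1e-9 else np.array([0,0,1.])
    else: d=np.array([x,y,1.])
    d=T[:3,:3]@d; return T[:3,3],d/np.linalg.norm(d)
def onz(K,T,u,v,z,fish=False):
    o,d=ray(K,T,u,v,fish); return o+d*(z-o[2])/d[2]
def proj(K,T,P,fish=False):
    p=np.linalg.inv(T)@np.r_[P,1]; p=p[:3]
    if fish:
        th=np.arctan2(np.hypot(p[0],p[1]),p[2]); a=np.arctan2(p[1],p[0])
        return np.array([K[0,2]+K[0,0]*th*np.cos(a),K[1,2]+K[1,1]*th*np.sin(a)])
    return (K@(p/p[2]))[:2]
def tri(rays):
    A=np.zeros((3,3));b=np.zeros(3)
    for o,d in rays:
        M=np.eye(3)-np.outer(d,d);A+=M;b+=M@o
    p=np.linalg.solve(A,b); return p,[np.linalg.norm((np.eye(3)-np.outer(d,d))@(p-o)) for o,d in rays]
E
python3 - <<'E'
from h import *
K,T=load("top0")
s=7.111
P=[onz(K,T,140+a/s,185+b/s,0.005) for a,b in [(357,70),(545,258),(265,522),(82,330)]]
P=np.array(P);print(P.round(4)); print([np.linalg.norm(P[i]-P[(i+1)%4]).round(4) for i in range(4)])
# base corners: first slot end = P0,P1 edge; cradle -x toward P2,P3
ex=(P[0]+P[1]-P[2]-P[3]);ex/=np.linalg.norm(ex);print("cradle x yaw",np.degrees(np.arctan2(ex[1],ex[0])),"center",P.mean(0))
s=560/150
Q=np.array([onz(K,T,260+a/s,150+b/s,0.008) for a,b in [(267,133),(362,287),(490,215)]]);print(Q.round(4),[np.linalg.norm(Q[i]-Q[i+1]).round(4) for i in range(2)])
print("blade top",onz(K,T,260+383/s,150+60/s,0.161))
print("upright top",onz(K,T,260+470/s,150+150/s,0.165))
S=load("side0"); s=560/120
print(tri([ray(K,T,260+383/(560/150),150+52/(560/150)),ray(*S,260+90/s,145+98/s)]))
for n,p in [("bottle",(280,155)),("jar",(118,218)),("beaker",(462,222))]: print(n,onz(K,T,*p,0.0))
E
```

```text
[[0.5812 0.2496 0.005 ]
 [0.5107 0.1777 0.005 ]
 [0.4144 0.2755 0.005 ]
 [0.484  0.3456 0.005 ]]
[np.float64(0.1007), np.float64(0.1373), np.float64(0.0988), np.float64(0.1367)]
cradle x yaw -45.04185406394302 center [0.49756129 0.26211159 0.005     ]
[[ 0.6057 -0.1228  0.008 ]
 [ 0.4958 -0.1864  0.008 ]
 [ 0.5467 -0.2775  0.008 ]] [np.float64(0.1269), np.float64(0.1043)]
blade top [ 0.61342171 -0.17802574  0.161     ]
upright top [ 0.55570281 -0.22792389  0.165     ]
(array([ 0.61780883, -0.17847004,  0.16040893]), [np.float64(0.0008873895096543488), np.float64(0.000887389509654243)])
bottle [0.69259462 0.01340059 0.        ]
jar [0.52003834 0.43724548 0.        ]
beaker [ 0.51008276 -0.46227908  0.        ]
```

```bash
cat >> h.py <<'E'
def psi_of(e): return e[2]-e[0]
def Rtool(e):
    from scipy.spatial.transform import Rotation as R
    return R.from_euler("xyz",e,degrees=True).as_matrix()
E
python3 - <<'E'
from h import *
from plant import get_state
s=get_state();K,T=load("wrist0");Rt=Rtool(s["eef_rot"]);p=s["tcp_pos"]
print(Rt.round(3)); 
M=np.eye(4);M[:3,:3]=Rt;M[:3,3]=p
X=np.linalg.inv(M)@T; np.save("X.npy",X); print(X.round(4))
for dx in [0,.05,.1,.15,.2]:
  print(dx,[proj(K,T,p+Rt@np.array([dx,dy,0]),True).round(0).tolist() for dy in (-.15,-.1,-.06,-.03,0,.03,.06)])
E
```

```text
[[-0.001 -0.951 -0.309]
 [ 0.001 -0.309  0.951]
 [-1.     0.     0.001]]
[[-3.000e-04 -2.545e-01  9.671e-01 -1.580e-01]
 [-3.000e-04 -9.671e-01 -2.545e-01  6.640e-02]
 [ 1.000e+00 -4.000e-04  3.000e-04 -1.000e-03]
 [ 0.000e+00  0.000e+00  0.000e+00  1.000e+00]]
0 [[281.0, 432.0], [281.0, 390.0], [281.0, 345.0], [281.0, 304.0], [282.0, 255.0], [282.0, 199.0], [282.0, 139.0]]
0.05 [[281.0, 388.0], [281.0, 345.0], [281.0, 303.0], [281.0, 267.0], [281.0, 226.0], [281.0, 182.0], [281.0, 136.0]]
0.1 [[281.0, 353.0], [281.0, 312.0], [281.0, 274.0], [281.0, 242.0], [281.0, 208.0], [281.0, 171.0], [281.0, 134.0]]
0.15 [[281.0, 325.0], [281.0, 287.0], [281.0, 252.0], [281.0, 224.0], [281.0, 195.0], [281.0, 164.0], [281.0, 133.0]]
0.2 [[280.0, 303.0], [280.0, 267.0], [281.0, 236.0], [281.0, 211.0], [281.0, 185.0], [281.0, 159.0], [281.0, 132.0]]
```

Request:
play_rows(series=[-0.007,0,0,-0.042,-0.007,0,0,-0.042,-0.007,0,0,-0.042,-0.007,0,0,-0.042,-0.007,0,0,-0.042], jaw=100)

```text
time_s: 0.57
tcp_pos: [0.2082, -0.6418, 0.2615]
eef_rot: [-4.8, 90.0, 115.3]
contact_force: [1.0, 0.7, -1.1]
gripper_width: 0.0877
```

Request:
play_rows(series=[0,-0.0292,0.0099,0,0,-0.0292,0.0099,0,0,-0.0292,0.0099,0,0,-0.0292,0.0099,0,0,-0.0292,0.0099,0])

```text
time_s: 0.98
tcp_pos: [0.3105, -0.5249, 0.2613]
eef_rot: [4.1, 90.0, 124.1]
contact_force: [1.1, -1.3, -0.5]
gripper_width: 0.0875
```

Request:
play_rows(series=[0,-0.0292,0.0099,0,0,-0.0292,0.0099,0,0,-0.0292,0.0099,0,0,-0.0292,0.0099,0,0,-0.0292,0.0099,0])

```text
time_s: 1.4
tcp_pos: [0.4123, -0.4089, 0.2614]
eef_rot: [0.3, 90.0, 120.3]
contact_force: [-0.2, -0.3, -0.0]
gripper_width: 0.0877
```

Request:
play_rows(series=[0,-0.0292,0.0099,0,0,-0.0292,0.0099,0,0,-0.0292,0.0099,0,0,-0.0292,0.0099,0,0,-0.0292,0.0099,0])

```text
time_s: 1.82
tcp_pos: [0.514, -0.2929, 0.2615]
eef_rot: [17.9, 90.0, 137.9]
contact_force: [-0.5, -1.0, 0.6]
gripper_width: 0.0878
```

Positions track the commands. One more call, then a look at the hook.

Request:
play_rows(series=[0,-0.0292,0.0099,0,0,-0.0292,0.0099,0,0,-0.0292,0.0099,0,0,-0.0292,0.0099,0,0,-0.0292,0.0099,0])

```text
time_s: 2.23
tcp_pos: [0.6157, -0.1771, 0.2613]
eef_rot: [40.9, 90.0, 161.0]
contact_force: [0.9, -0.8, -0.3]
gripper_width: 0.0877
```

Request:
play_rows(series=[0,0,0,0,0,0,0,0,0,0,0,0,0,0,0,0,0,0,0,0])

```text
time_s: 2.65
tcp_pos: [0.6144, -0.1792, 0.2617]
eef_rot: [-147.7, 90.0, -27.7]
contact_force: [-0.1, -0.3, -0.3]
gripper_width: 0.0878
```

```bash
cat > snap.py <<'E'
import sys,cv2,numpy as np
from plant import get_state,capture
s=get_state(); print(s["time_s"],s["tcp_pos"].round(4),s["eef_rot"].round(2),s["eef_rot"][2]-s["eef_rot"][0],s["joints"].round(1),s["contact_force"].round(2),s["gripper_width"])
for a in sys.argv[1:]:
    n,o=a.split(":"); c=capture(n); cv2.imwrite(f"pics/{o}.png",c["img"]); np.savez(f"pics/{o}.npz",tcp=s["tcp_pos"],eef=s["eef_rot"],**c)
E
python3 snap.py wrist:w1
```

```text
2.65 [ 0.6144 -0.1792  0.2617] [-147.67   89.99  -27.71] 119.95452157419119 [  1.2  16.2  -1.    0.  -72.8 -61.2] [-0.14 -0.33 -0.34] 0.08775180232760288
```

View pics/w1.png

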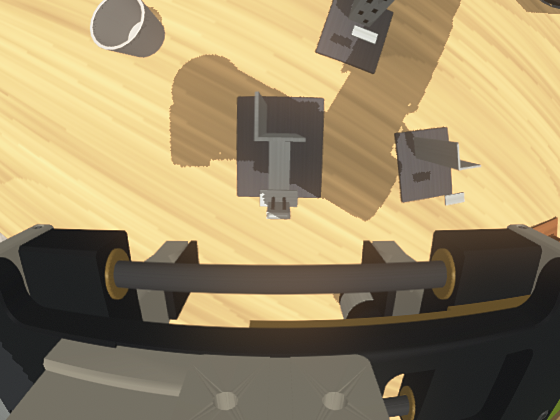

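The wrist view shows the hook stand: base at px (237-325, 95-198), the L-shaped upright top at about (280,138), and the blade with collar at about (278,205). Zooming in.

Run:
```python
import cv2
i=cv2.imread("pics/w1.png");cv2.imwrite("pics/w1c.png",cv2.resize(i[85:235,215:345],(520,600),interpolation=cv2.INTER_CUBIC))
```

```text
(no output)
```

View pics/w1c.png

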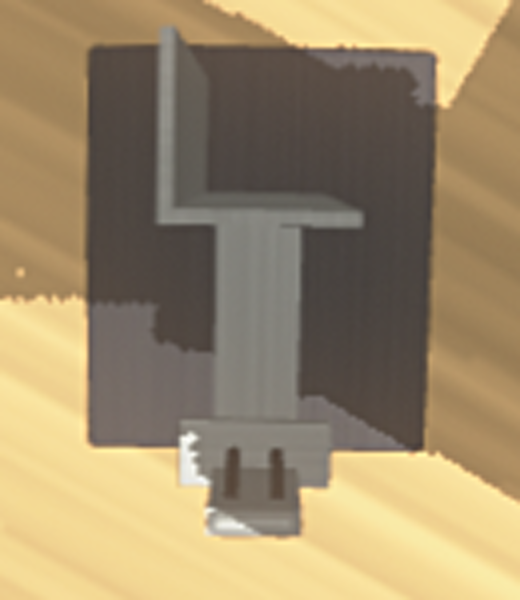

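Run:
```python
from h import *
K,T=load("w1")
f=lambda a,b,z:onz(K,T,215+(a+.5)/4-.5,85+(b+.5)/4-.5,z,True)
uL=f(158,222,.165);uR=f(362,226,.165)
bL=f(208,522,.161);bR=f(301,522,.161)
d=uL-uR;print("upright",uL,uR,np.linalg.norm(d),"y yaw",np.degrees(np.arctan2(d[1],d[0])))
d=bL-bR;print("blade",bL,bR,np.linalg.norm(d),np.degrees(np.arctan2(d[1],d[0])))
for v in (508,522,535): print(f(254.5,v,.161))
bc=(bL+bR)/2;uc=(uL+uR)/2;d=uc-bc;print("bc",bc,"dist front-blade",np.linalg.norm(d[:2]),"x yaw",np.degrees(np.arctan2(d[1],d[0])))
C=np.array([f(a,b,.008) for a,b in[(88,46),(437,50),(424,452),(90,446)]])
print(C.round(4),[np.linalg.norm(C[i]-C[(i+1)%4]).round(4) for i in range(4)])
for i,j in ((3,0),(2,1)):
  d=C[j]-C[i];print("edge yaw",np.degrees(np.arctan2(d[1],d[0])))
for i,j in ((0,1),(3,2)):
  d=C[j]-C[i];print("edge yaw",np.degrees(np.arctan2(d[1],d[0])))
```

```text
upright [ 0.5769895  -0.22543605  0.165     ] [ 0.55781767 -0.19056518  0.165     ] 0.0397936791380701 y yaw -61.19822292845101
blade [ 0.62600944 -0.18667257  0.161     ] [ 0.61640891 -0.17000594  0.161     ] 0.019234006359800694 -60.05663882954424
[ 0.61860656 -0.17983198  0.161     ]
[ 0.62120655 -0.17833885  0.161     ]
[ 0.62363503 -0.17694432  0.161     ]
bc [ 0.62120918 -0.17833925  0.161     ] dist front-blade 0.061439711003951285 x yaw -151.13341026581233
[[ 0.551  -0.2797  0.008 ]
 [ 0.4975 -0.1843  0.008 ]
 [ 0.6109 -0.1214  0.008 ]
 [ 0.6635 -0.2167  0.008 ]] [np.float64(0.1094), np.float64(0.1297), np.float64(0.1089), np.float64(0.1289)]
edge yaw -150.74101219604572
edge yaw -150.94384855189597
edge yaw 119.28414176637679
edge yaw 118.88096357018657
```

Hook check passed: upright 39.8 mm wide (40 expected), blade 61.4 mm out (62 expected), base 109×129. Hook is at about (0.6214, -0.178), x-yaw about -150.9°. Now turning and going to the gauge.

Request:
play_rows(series=[0,0,0,-0.1222,0,0,0,-0.1222,0,0,0,-0.1222,0,0,0,-0.1222,0,0,0,-0.1222])

```text
time_s: 3.12
tcp_pos: [0.6146, -0.1792, 0.2619]
eef_rot: [-156.3, 90.0, -1.0]
contact_force: [0.1, 0.4, 0.6]
gripper_width: 0.0874
```

Request:
play_rows(series=[0,0,0,-0.1222,0,0,0,-0.1222,0,0,0,-0.1222,0,0,0,-0.1222,0,0,0,-0.1222])

```text
time_s: 3.53
tcp_pos: [0.6146, -0.1792, 0.2618]
eef_rot: [175.4, 90.0, 5.7]
contact_force: [-1.1, -0.6, 0.5]
gripper_width: 0.0873
```

Request:
play_rows(series=[0,0,0,-0.1222,0,0,0,-0.1222,0,0,0,-0.1222,0,0,0,-0.1222,0,0,0,-0.1222])

```text
time_s: 3.95
tcp_pos: [0.6146, -0.1792, 0.2619]
eef_rot: [136.8, 90.0, 2.1]
contact_force: [0.4, 0.0, 0.7]
gripper_width: 0.0874
```

Request:
play_rows(series=[0,-0.0247,-0.0153,0,0,-0.0247,-0.0153,0,0,-0.0247,-0.0153,0,0,-0.0247,-0.0153,0,0,-0.0247,-0.0153,0])

```text
time_s: 4.37
tcp_pos: [0.581, -0.0367, 0.2619]
eef_rot: [152.2, 90.0, 17.2]
contact_force: [0.3, 0.5, 0.1]
gripper_width: 0.0879
```

Request:
play_rows(series=[0.002,-0.0247,-0.0153,0,0.002,-0.0247,-0.0153,0,0.002,-0.0247,-0.0153,0,0.002,-0.0247,-0.0153,0,0.002,-0.0247,-0.0153,0])

```text
time_s: 4.78
tcp_pos: [0.5478, 0.1049, 0.2519]
eef_rot: [164.9, 89.9, 29.8]
contact_force: [0.9, 0.8, -0.3]
gripper_width: 0.0877
```

Request:
play_rows(series=[0.003,-0.0247,-0.0153,0,0.003,-0.0247,-0.0153,0,0.003,-0.0247,-0.0153,0,0.003,-0.0247,-0.0153,0,0.003,-0.0247,-0.0153,0])

```text
time_s: 5.2
tcp_pos: [0.5147, 0.2464, 0.2369]
eef_rot: [178.6, 89.9, 43.6]
contact_force: [0.7, 0.0, 0.6]
gripper_width: 0.0876
```

Request:
play_rows(series=[0,0,0,0,0,0,0,0,0,0,0,0,0,0,0,0,0,0,0,0])

```text
time_s: 5.62
tcp_pos: [0.5154, 0.2447, 0.2369]
eef_rot: [172.5, 90.0, 37.5]
contact_force: [-0.3, 0.3, -0.3]
gripper_width: 0.0875
```

```bash
python3 snap.py wrist:w2
python3 - <<'E'
import cv2
i=cv2.imread("pics/w2.png");cv2.imwrite("pics/w2c.png",cv2.resize(i[110:260,190:370],(720,600),interpolation=cv2.INTER_CUBIC))
E
```

```text
5.6167 [0.5154 0.2447 0.2369] [172.5   89.97  37.46] -135.04449746563148 [ 45.   10.4 -11.9   0.  -67.7  -0.1] [-0.31  0.28 -0.25] 0.08750499469097382
```

View pics/w2.png

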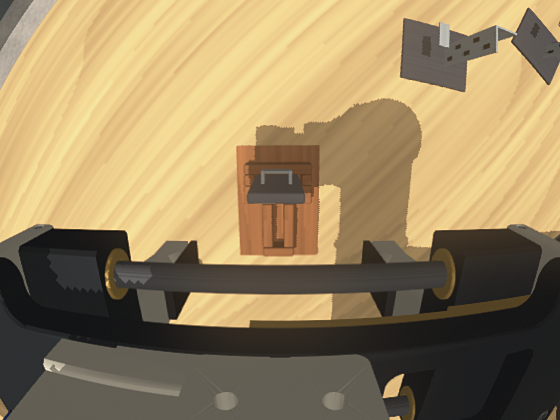

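View pics/w2c.png

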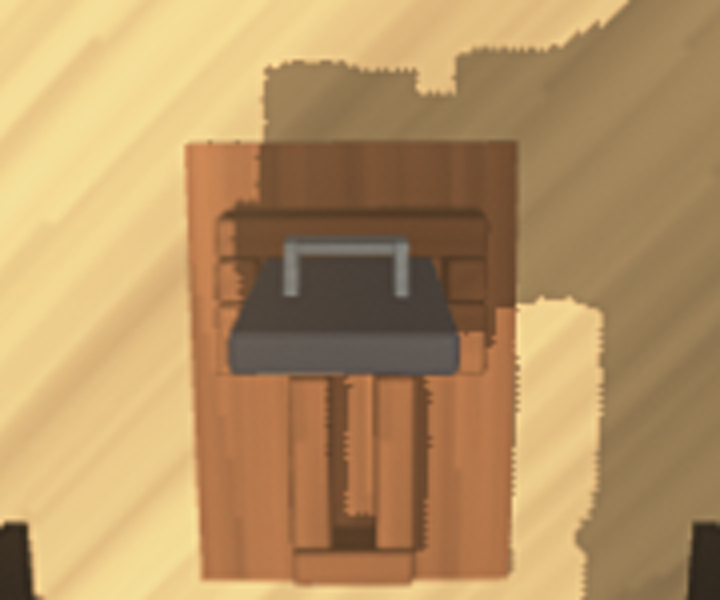

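The wrist view shows the gauge's top face at px ~(276,198), with the loop on its upper side, away from the spare slot.

Run:
```python
from h import *
K,T=load("w2");d0=np.load("pics/w2.npz");Rt=Rtool(d0["eef"]);p0=d0["tcp"]
f=lambda a,b,z:onz(K,T,190+(a+.5)/4-.5,110+(b+.5)/4-.5,z,True)
C=np.array([f(a,b,.125) for a,b in[(232,333),(458,332),(462,374),(228,374)]])
print(C.round(4),[np.linalg.norm(C[i]-C[(i+1)%4]).round(4) for i in range(4)])
c=C.mean(0);print("c",c,"in tool",Rt.T@(c-p0))
for i,j in((1,0),(2,3)):
  d=C[i]-C[j];print("y yaw",np.degrees(np.arctan2(d[1],d[0])))
B=np.array([f(a,b,.005) for a,b in[(186,143),(518,142),(510,579),(203,580)]])
print(B.round(4),[np.linalg.norm(B[i]-B[(i+1)%4]).round(4) for i in range(4)])
for i,j in((1,0),(2,3),(0,3),(1,2)):
  d=B[i]-B[j];print("yaw",np.degrees(np.arctan2(d[1],d[0])))
m=B.mean(0);print("base centre",m,"dist to gauge along x", (c-m)[:2]@[np.cos(np.radians(-45)),np.sin(np.radians(-45))],(c-m)[:2]@[np.cos(np.radians(45)),np.sin(np.radians(45))])
```

```text
[[0.5451 0.2553 0.125 ]
 [0.5113 0.2213 0.125 ]
 [0.5041 0.227  0.125 ]
 [0.5395 0.2624 0.125 ]] [np.float64(0.048), np.float64(0.0092), np.float64(0.0501), np.float64(0.009)]
c [0.5250041 0.2415245 0.125    ] in tool [ 0.11189141  0.00907518 -0.00451693]
y yaw -134.8096601013539
y yaw -135.05116113045113
[[0.5867 0.2494 0.005 ]
 [0.5163 0.1789 0.005 ]
 [0.4164 0.2771 0.005 ]
 [0.4868 0.3479 0.005 ]] [np.float64(0.0996), np.float64(0.1401), np.float64(0.0999), np.float64(0.1403)]
yaw -134.93232713274782
yaw -134.80739260146902
yaw -44.60380591605136
yaw -44.49048216051176
base centre [0.50154348 0.26333578 0.005     ] dist to gauge along x 0.0320120702726579 0.0011662653452067084
```

Request:
play_rows(series=[0.016,0.0018,-0.0009,0,0.016,0.0018,-0.0009,0,0.016,0.0018,-0.0009,0,0.016,0.0018,-0.0009,0,0.016,0.0018,-0.0009,0])

```text
time_s: 6.08
tcp_pos: [0.525, 0.2418, 0.1561]
eef_rot: [175.9, 90.0, 40.9]
contact_force: [0.1, 0.1, 1.2]
gripper_width: 0.0877
```

Request:
play_rows(series=[0.016,0,0,0,0.016,0,0,0,0.016,0,0,0,0.014,0,0,0,0.009,0,0,0])

```text
time_s: 6.5
tcp_pos: [0.5243, 0.2415, 0.0842]
eef_rot: [-9.6, 89.9, -144.6]
contact_force: [-0.1, 0.1, -0.2]
gripper_width: 0.0881
```

Request:
play_rows(series=[0,0,0,0,0,0,0,0,0,0,0,0,0,0,0,0,0,0,0,0])

```text
time_s: 6.92
tcp_pos: [0.525, 0.2429, 0.0865]
eef_rot: [175.9, 89.9, 41.0]
contact_force: [0.5, 0.3, 0.5]
gripper_width: 0.0874
```

```bash
python3 snap.py wrist:w3 side:s3
```

```text
6.9167 [0.525  0.2429 0.0865] [175.93  89.91  40.96] -134.96179538597153 [ 44.2  18.9 -22.    0.  -49.    0.8] [0.53 0.32 0.46] 0.087391909179382
```

View pics/w3.png

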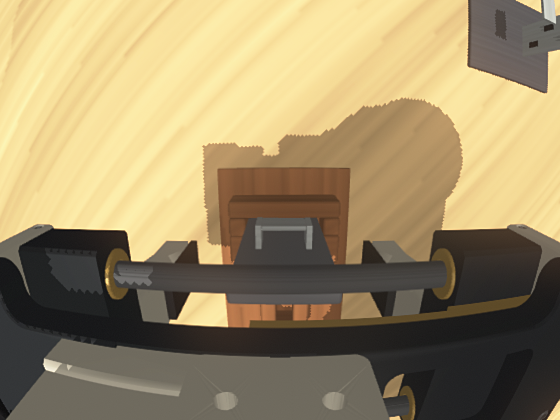

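Request:
play_rows(series=[0,0,0,0,0,0,0,0,0,0,0,0,0,0,0,0,0,0,0,0], jaw=0, squeeze=25)

```text
time_s: 7.43
tcp_pos: [0.5246, 0.2426, 0.0856]
eef_rot: [-13.3, 90.0, -148.2]
contact_force: [1.2, -0.3, -0.2]
gripper_width: 0.0599
```

Request:
play_rows(series=[0,0,0,0,0,0,0,0,0,0,0,0,0,0,0,0,0,0,0,0], squeeze=55)

```text
time_s: 7.85
tcp_pos: [0.5245, 0.2425, 0.0855]
eef_rot: [-11.1, 90.0, -146.1]
contact_force: [-0.6, 1.0, 0.1]
gripper_width: 0.0493
```

Request:
play_rows(series=[0,0,0,0,0,0,0,0,0,0,0,0,0,0,0,0,0,0,0,0])

```text
time_s: 8.27
tcp_pos: [0.5245, 0.2425, 0.0855]
eef_rot: [-16.9, 90.0, -151.9]
contact_force: [-0.8, -0.3, -1.7]
gripper_width: 0.0499
```

Request:
play_rows(series=[-0.006,0,0,0,-0.012,0,0,0,-0.015,0,0,0,-0.02,0,0,0,-0.022,0,0,0])

```text
time_s: 8.68
tcp_pos: [0.5241, 0.2422, 0.161]
eef_rot: [-8.3, 89.9, -143.2]
contact_force: [0.2, 0.3, -1.8]
gripper_width: 0.0498
```

Request:
play_rows(series=[-0.025,0,0,0,-0.025,0,0,0,-0.025,0,0,0,-0.025,0,0,0,-0.025,0,0,0])

```text
time_s: 9.1
tcp_pos: [0.5243, 0.2424, 0.2873]
eef_rot: [-165.2, 90.0, 59.8]
contact_force: [0.4, 0.1, -1.5]
gripper_width: 0.0497
```

Request:
play_rows(series=[0,0,0,0,0,0,0,0,0,0,0,0,0,0,0,0,0,0,0,0])

```text
time_s: 9.52
tcp_pos: [0.5241, 0.2422, 0.2843]
eef_rot: [-7.2, 89.9, -142.2]
contact_force: [-0.1, -0.2, -2.5]
gripper_width: 0.0496
```

```bash
python3 snap.py wrist:w4 side:s4 top:t4;  python3 - <<'E'
import cv2
i=cv2.imread("pics/w4.png");cv2.imwrite("pics/w4c.png",cv2.resize(i[170:320,190:370],(720,600),interpolation=cv2.INTER_CUBIC))
E
```

```text
9.5167 [0.5241 0.2422 0.2843] [  -7.24   89.87 -142.21] -134.9702759697298 [ 44.2   9.6  -6.6  -0.  -73.9   0.8] [-0.07 -0.17 -2.45] 0.04959370707021371
```

View pics/w4c.png

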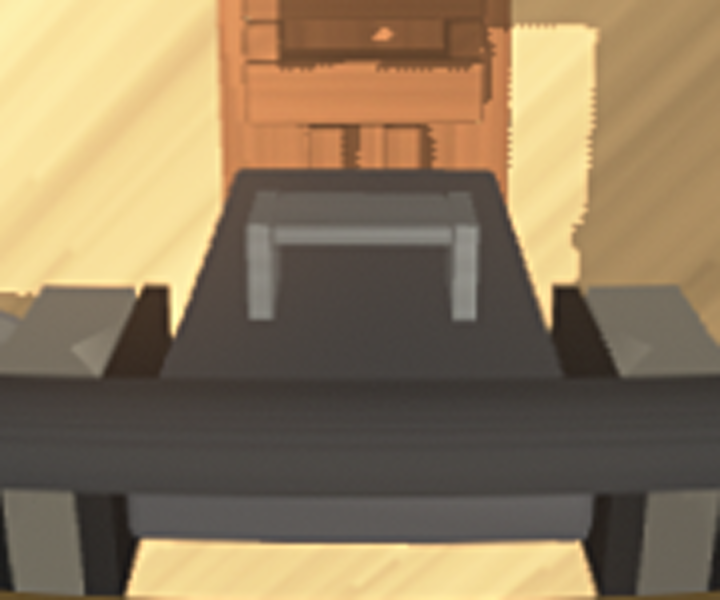

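View pics/s4.png

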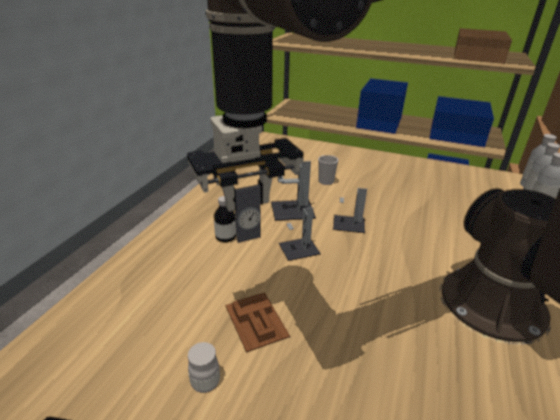

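Run:
```python
from h import *
K,T=load("w4");d0=np.load("pics/w4.npz");Rt=Rtool(d0["eef"]);p0=d0["tcp"]
z=p0[2]-0.0025
def f(a,b,z):
    return Rt.T@(onz(K,T,190+(a+.5)/4-.5,170+(b+.5)/4-.5,z,True)-p0)
for n,a,b in [("outerL",248,225),("outerR",477,225),("innerL",275,243),("innerR",452,243),("caseL",248,320),("caseR",477,320)]: print(n,f(a,b,z).round(4))
# top face of case (z = +120): tool x=-0.0395
for a,b in [(130,540),(592,540)]: print("top front",f(a,b,p0[2]+0.0395).round(4))
for a,b in [(238,170),(492,170)]: print("bottom back",f(a,b,p0[2]-0.0805).round(4))
```

```text
outerL [ 0.0025  0.0187 -0.0157]
outerR [0.0025 0.0187 0.014 ]
innerL [ 0.0025  0.0163 -0.0122]
innerR [0.0025 0.0163 0.0108]
caseL [ 0.0025  0.0055 -0.016 ]
caseR [0.0025 0.0055 0.0144]
top front [-0.0396 -0.0034 -0.0256]
top front [-0.0394 -0.0034  0.0236]
bottom back [ 0.0804  0.005  -0.0245]
bottom back [0.0806 0.005  0.0239]
```

Loop size checks out (29.7 mm wide, 13.2 deep). Turning a quarter and carrying it to the hook at a safe height.

Request:
play_rows(series=[0,0,0,0.1233,0,0,0,0.1233,0,0,0,0.1233,0,0,0,0.1233,0,0,0,0.1233])

```text
time_s: 10.08
tcp_pos: [0.5245, 0.2425, 0.2852]
eef_rot: [36.2, 90.0, -134.5]
contact_force: [0.4, -0.1, -1.6]
gripper_width: 0.0496
```

Request:
play_rows(series=[0,0,0,0.1233,0,0,0,0.1233,0,0,0,0.1233,0,0,0,0.1233,0,0,0,0.1233])

```text
time_s: 10.5
tcp_pos: [0.5245, 0.2425, 0.2852]
eef_rot: [67.6, 90.0, -138.4]
contact_force: [0.0, -1.0, -2.1]
gripper_width: 0.0495
```

Request:
play_rows(series=[0,0,0,0.1233,0,0,0,0.1233,0,0,0,0.1233,0,0,0,0.1233,0,0,0,0.1233])

```text
time_s: 10.92
tcp_pos: [0.5245, 0.2425, 0.2852]
eef_rot: [105.1, 90.0, -136.1]
contact_force: [0.2, -0.6, -2.7]
gripper_width: 0.0491
```

Request:
play_rows(series=[0,0.0073,-0.0276,0,0,0.0073,-0.0276,0,0,0.0073,-0.0276,0,0,0.0073,-0.0276,0,0,0.0073,-0.0276,0])

```text
time_s: 11.33
tcp_pos: [0.5598, 0.103, 0.2853]
eef_rot: [86.1, 90.0, -154.8]
contact_force: [1.2, 0.7, -1.2]
gripper_width: 0.0498
```

Request:
play_rows(series=[0,0.0073,-0.0276,0,0,0.0073,-0.0276,0,0,0.0073,-0.0276,0,0,0.0073,-0.0276,0,0,0.0073,-0.0276,0])

```text
time_s: 11.75
tcp_pos: [0.595, -0.0356, 0.2853]
eef_rot: [75.0, 90.0, -165.9]
contact_force: [0.5, 0.5, -2.3]
gripper_width: 0.0499
```

Request:
play_rows(series=[0,0.0073,-0.0276,0,0,0.0073,-0.0276,0,0,0.0073,-0.0276,0,0,0.0073,-0.0276,0,0,0.0073,-0.0276,0])

```text
time_s: 12.17
tcp_pos: [0.6301, -0.1739, 0.2851]
eef_rot: [58.6, 90.0, 177.7]
contact_force: [0.2, -0.0, -1.1]
gripper_width: 0.0496
```

Request:
play_rows(series=[0.014,0,0,0,0.014,0,0,0,0.014,0,0,0,0.014,0,0,0,0.013,0,0,0])

```text
time_s: 12.58
tcp_pos: [0.6297, -0.1727, 0.2151]
eef_rot: [57.7, 89.9, 176.8]
contact_force: [-0.6, 0.7, -1.8]
gripper_width: 0.0495
```

Request:
play_rows(series=[0,0,0,0,0,0,0,0,0,0,0,0,0,0,0,0,0,0,0,0])

```text
time_s: 13.0
tcp_pos: [0.6305, -0.1725, 0.2176]
eef_rot: [-123.9, 89.9, -4.8]
contact_force: [0.0, -1.1, -2.3]
gripper_width: 0.0495
```

```bash
python3 snap.py wrist:w5 side:s5;  python3 - <<'E'
import cv2
i=cv2.imread("pics/w5.png");cv2.imwrite("pics/w5c.png",cv2.resize(i[170:320,190:370],(720,600),interpolation=cv2.INTER_CUBIC))
i=cv2.imread("pics/s5.png");cv2.imwrite("pics/s5c.png",cv2.resize(i[80:240,200:360],(600,600),interpolation=cv2.INTER_CUBIC))
E
```

```text
13.0 [ 0.6305 -0.1725  0.2176] [-123.87   89.91   -4.79] 119.07686417142426 [  1.8  18.8  -3.    0.  -68.  -62.7] [ 0.01 -1.07 -2.26] 0.04948876707634323
```

View pics/w5c.png

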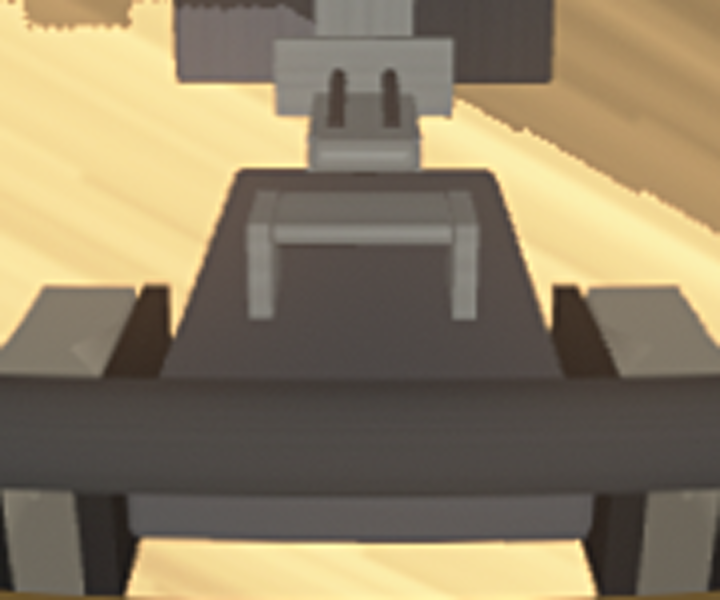

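View pics/s5c.png

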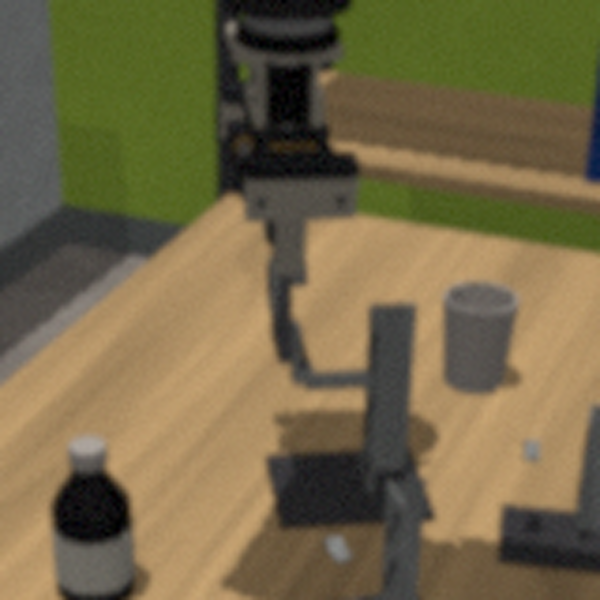

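Run:
```python
from h import *
K,T=load("w5");d0=np.load("pics/w5.npz");Rt=Rtool(d0["eef"]);p0=d0["tcp"]
def f(a,b,z):
    return Rt.T@(onz(K,T,190+(a+.5)/4-.5,170+(b+.5)/4-.5,z,True)-p0)
for n,a,b in [("L",308,154),("R",420,154),("top back",364,140),("front",364,169)]: print(n,f(a,b,.161).round(4))
z=p0[2]-.0025
for n,a,b in [("outerL",248,225),("outerR",477,225),("innerL",275,243),("innerR",452,243),("case",364,320)]: print(n,f(a,b,z).round(4))
print(f(238,170,p0[2]-.0805),f(492,170,p0[2]-.0805))
for n,a,b in [("collarL",274,77),("collarR",453,77)]: print(n,f(a,b,.119).round(4))
```

```text
L [ 0.0566  0.0111 -0.0103]
R [0.0566 0.0111 0.0088]
top back [ 0.0566  0.0136 -0.0007]
front [ 0.0566  0.0085 -0.0007]
outerL [ 0.0025  0.0156 -0.0159]
outerR [0.0025 0.0156 0.0138]
innerL [ 0.0025  0.0131 -0.0125]
innerR [0.0025 0.0131 0.0106]
case [ 0.0025  0.0024 -0.0009]
[ 0.08051975  0.00176943 -0.02468708] [0.0804766  0.00176655 0.02374609]
collarL [ 0.0986  0.0162 -0.0187]
collarR [0.0986 0.0162 0.0173]
```

Run:
```python
from h import *
from plant import get_state
for n in ["w1","w2","w3","w4","w5"]:
    d=np.load(f"pics/{n}.npz");T=d["world_from_camera"];Rt=Rtool(d["eef"]);M=np.eye(4);M[:3,:3]=Rt;M[:3,3]=d["tcp"];X=np.linalg.inv(M)@T
    c=Rtool([180-(180-0),90,0]) 
    print(n,X[:3,3].round(4),X[:3,2].round(4),T[:3,3].round(4),"axis tilt deg",np.degrees(np.arccos(-T[2,2])).round(2))
    K=d["K"]
print([get_state()["tcp_pos"].round(4).tolist() for _ in range(3)])
K,T=load("w5")
h=lambda a,b,z:onz(K,T,190+(a+.5)/4-.5,170+(b+.5)/4-.5,z,True)
yaw=np.radians(-150.9);ex=np.array([np.cos(yaw),np.sin(yaw)]);ey=np.array([-ex[1],ex[0]])
g=lambda P:np.array([P[:2]@ex,P[:2]@ey])*1000
B=(h(308,154,.161)+h(420,154,.161))/2;print("blade world",B)
for dd in (.159,.1605,.162):
  z=T[2,3]-dd
  o=(h(248,225,z)+h(477,225,z))/2;c=(h(248,320,z)+h(477,320,z))/2
  print(dd,"width",np.linalg.norm(h(248,225,z)-h(477,225,z)),"depth",g(o)[0]-g(c)[0],"loop centre rel blade (x,y mm)",(g(o)-[8,0]-g(B)).round(2),(g(c)+[5,0]-g(B)).round(2))
```

```text
w1 [-0.1581  0.0667 -0.0013] [ 9.671e-01 -2.546e-01 -2.000e-04] [ 0.5573 -0.2137  0.4198] axis tilt deg 14.75
w2 [-0.1581  0.0696 -0.0009] [ 0.9674 -0.2532 -0.001 ] [0.5651 0.1961 0.3949] axis tilt deg 14.66
w3 [-0.1581  0.0696 -0.0009] [ 0.9674 -0.2532 -0.001 ] [0.5747 0.1942 0.2446] axis tilt deg 14.66
w4 [-0.1581  0.0696 -0.0009] [ 0.9674 -0.2532 -0.001 ] [0.5743 0.1939 0.4424] axis tilt deg 14.68
w5 [-0.1581  0.0667 -0.0013] [ 9.671e-01 -2.545e-01 -2.000e-04] [ 0.5726 -0.206   0.3756] axis tilt deg 14.82
[[0.6303, -0.1725, 0.2173], [0.6303, -0.1725, 0.2173], [0.6303, -0.1725, 0.2173]]
blade world [ 0.62125067 -0.17853832  0.161     ]
0.159 width 0.029449883193650793 depth 13.162664916451092 loop centre rel blade (x,y mm) [-2.96  0.28] [-3.13  0.29]
0.1605 width 0.0297277122803833 depth 13.286841000568813 loop centre rel blade (x,y mm) [-3.44  0.28] [-3.73  0.28]
0.162 width 0.030005541367115883 depth 13.411017084686137 loop centre rel blade (x,y mm) [-3.92  0.28] [-4.33  0.28]
```

Request:
play_rows(series=[0,0.0015,0.0003,0,0.007,0.0015,0,0,0.007,0.0015,0,0,0.007,0,0,0,0.007,0,0,0])

```text
time_s: 13.52
tcp_pos: [0.6262, -0.1743, 0.1879]
eef_rot: [-108.2, 90.0, 10.9]
contact_force: [1.7, 0.4, -0.7]
gripper_width: 0.0495
```

Request:
play_rows(series=[0,0,0,0,0,0,0,0,0,0,0,0,0,0,0,0,0,0,0,0])

```text
time_s: 13.93
tcp_pos: [0.6261, -0.1742, 0.1885]
eef_rot: [-53.8, 90.0, 65.3]
contact_force: [3.3, 3.1, -5.0]
gripper_width: 0.0496
```

```bash
python3 snap.py wrist:w6 side:s6;  python3 - <<'E'
import cv2
i=cv2.imread("pics/w6.png");cv2.imwrite("pics/w6c.png",cv2.resize(i[195:270,235:325],(720,600),interpolation=cv2.INTER_CUBIC))
E
```

```text
13.9333 [ 0.6261 -0.1742  0.1885] [-53.81  89.98  65.26] 119.0699228119464 [  1.6  19.6  -5.8  -0.  -64.6 -62.5] [ 3.25  3.08 -4.95] 0.04962618398281017
```

View pics/w6c.png

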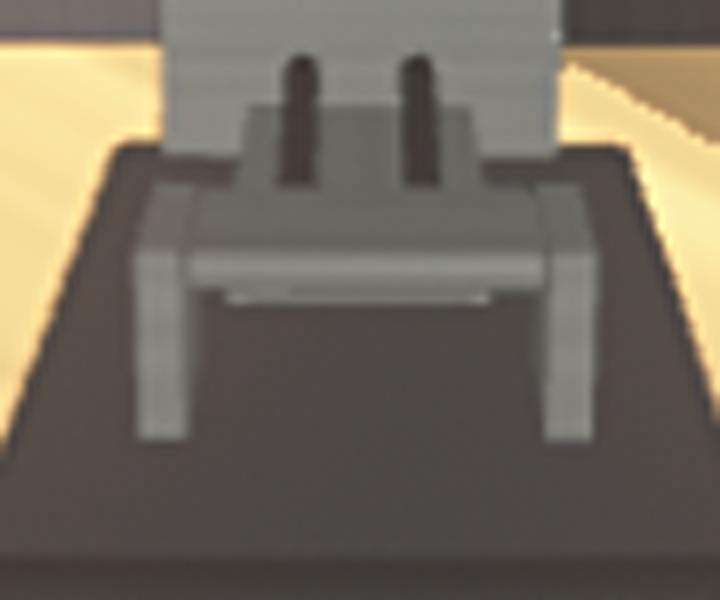

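```bash
python3 - <<'E'
from h import *
from plant import get_state
yaw=np.radians(-150.9);ex=np.array([np.cos(yaw),np.sin(yaw)]);ey=np.array([-ex[1],ex[0]])
g=lambda P:np.array([P[:2]@ex,P[:2]@ey])*1000
K,T=load("w6")
h=lambda a,b,z:onz(K,T,235+(a+.5)/8-.5,195+(b+.5)/8-.5,z,True)
bf=(h(225,303,.161)+h(490,303,.161))/2;bf2=(h(225,303,.159)+h(490,303,.159))/2
print("w",np.linalg.norm(h(225,303,.161)-h(490,303,.161)))
for dd in (.159,.1605,.162):
  z=T[2,3]-dd
  o=(h(135,250,z)+h(598,250,z))/2;c=(h(135,440,z)+h(598,440,z))/2
  print(dd,"depth",(g(o)-g(c)).round(1),"caseback rel blade front",(g(c)-g(bf)).round(2),(g(c)-g(bf2)).round(2),"rear wall inner rel front",(g(o)-3-g(bf)).round(2))
K,T=load("w5")
h=lambda a,b,z:onz(K,T,190+(a+.5)/4-.5,170+(b+.5)/4-.5,z,True)
B=(h(308,154,.161)+h(420,154,.161))/2
for z in (.115,.121,.127):
  print(z,"collar front/back edge rel blade",(g(h(364,115,z))-g(B)).round(1),(g(h(364,38,z))-g(B)).round(1), "w",np.linalg.norm(h(274,114,z)-h(453,114,z)).round(4),np.linalg.norm(h(274,40,z)-h(453,40,z)).round(4))
s=get_state();print(s["contact_force"],s["moment"],s["tcp_pos"])
E
python3 - <<'E'
import cv2
i=cv2.imread("pics/s6.png");cv2.imwrite("pics/s6c.png",cv2.resize(i[100:220,220:340],(600,600),interpolation=cv2.INTER_CUBIC))
E
```

```text
w 0.019971915400795116
0.159 depth [13.2 -0. ] caseback rel blade front [-0.52 -0.63] [ 0.16 -0.63] rear wall inner rel front [ 9.64 -3.63]
0.1605 depth [13.3 -0. ] caseback rel blade front [-1.12 -0.63] [-0.44 -0.64] rear wall inner rel front [ 9.16 -3.63]
0.162 depth [13.4 -0. ] caseback rel blade front [-1.72 -0.63] [-1.04 -0.64] rear wall inner rel front [ 8.68 -3.64]
0.115 collar front/back edge rel blade [-3.7 -0.1] [12.3 -0.1] w 0.0368 0.0364
0.121 collar front/back edge rel blade [-2.3 -0.1] [13.3 -0.1] w 0.036 0.0355
0.127 collar front/back edge rel blade [-0.9 -0.1] [14.3 -0.1] w 0.0351 0.0347
[ 3.52518087  2.36258834 -4.55843431] [ 1.14700244 -1.30771022 -0.05057646] [ 0.62605336 -0.17419929  0.18862199]
```

View pics/s6c.png

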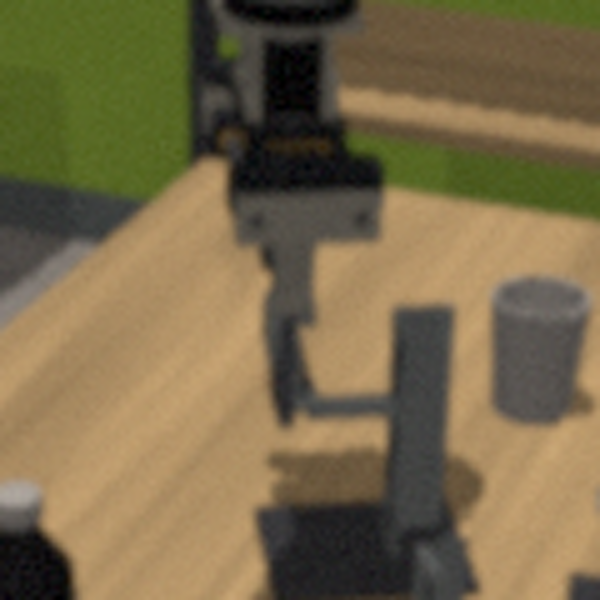

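Light contact (~4 N): the case back is leaning on the blade. I'll back off 1 mm and recheck.

Request:
play_rows(series=[0,-0.0005,-0.0004,0,0,-0.0005,0,0,0,0,0,0,0,0,0,0,0,0,0,0])

```text
time_s: 14.45
tcp_pos: [0.6267, -0.1746, 0.1887]
eef_rot: [102.3, 90.0, -138.6]
contact_force: [-0.3, 0.9, -1.5]
gripper_width: 0.0496
```

```bash
python3 snap.py wrist:w7;  python3 - <<'E'
import cv2
i=cv2.imread("pics/w7.png");cv2.imwrite("pics/w7c.png",cv2.resize(i[195:270,235:325],(720,600),interpolation=cv2.INTER_CUBIC))
E
```

```text
14.45 [ 0.6267 -0.1746  0.1887] [ 102.32   89.96 -138.62] -240.93973694904454 [  1.6  19.7  -5.7   0.  -64.7 -62.5] [-0.33  0.86 -1.45] 0.04963760887959465
```

View pics/w7c.png

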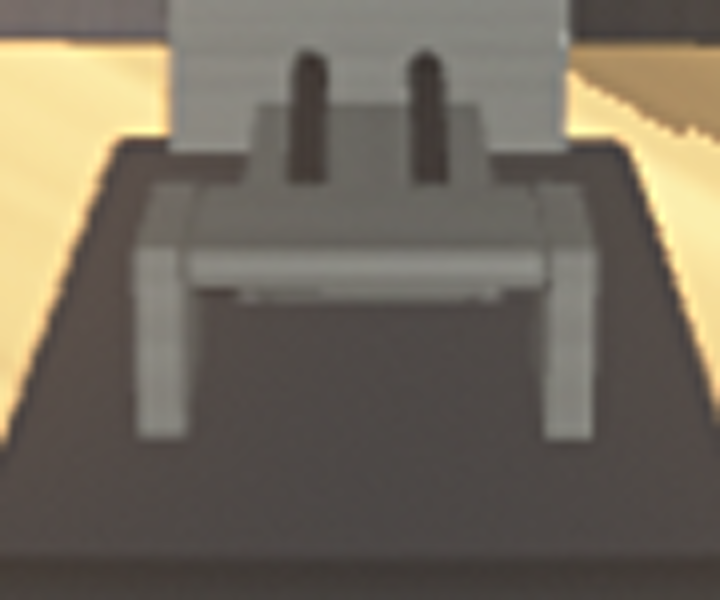

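Request:
play_rows(series=[0.003,0,0,0,0.003,0,0,0,0.003,0,0,0,0.003,0,0,0,0.002,0,0,0])

```text
time_s: 14.92
tcp_pos: [0.6267, -0.1743, 0.1738]
eef_rot: [57.0, 89.9, 176.0]
contact_force: [-0.3, -0.5, -2.4]
gripper_width: 0.0497
```

Request:
play_rows(series=[0.001,0,0,0,0.001,0,0,0,0.001,0,0,0,0.001,0,0,0,0,0,0,0])

```text
time_s: 15.33
tcp_pos: [0.6269, -0.1743, 0.1704]
eef_rot: [50.3, 90.0, 169.4]
contact_force: [0.8, 0.2, -1.4]
gripper_width: 0.0494
```

```bash
python3 snap.py wrist:w8;  python3 - <<'E'
import cv2
i=cv2.imread("pics/w8.png");cv2.imwrite("pics/w8c.png",cv2.resize(i[195:270,235:325],(720,600),interpolation=cv2.INTER_CUBIC))
E
```

```text
15.3333 [ 0.6269 -0.1743  0.1704] [ 50.3   89.99 169.36] 119.06516854706913 [  1.6  20.5  -7.   -0.  -62.5 -62.5] [ 0.77  0.23 -1.45] 0.04939416417031243
```

View pics/w8c.png

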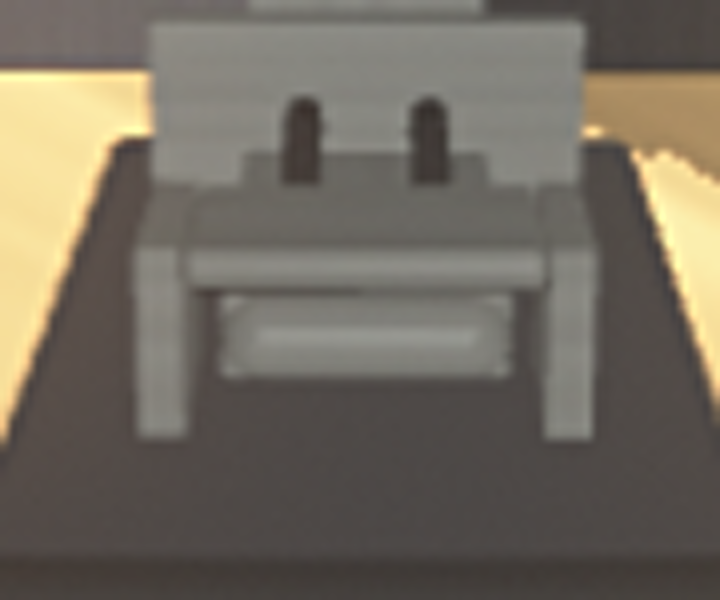

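The blade tip is centred inside the loop (crop px 222–512 against arms 188–543) with no contact force. Continuing down.

Request:
play_rows(series=[0.001,0,0,0,0.001,0,0,0,0.001,0,0,0,0.001,0,0,0,0.001,0,0,0])

```text
time_s: 15.8
tcp_pos: [0.627, -0.1743, 0.1654]
eef_rot: [35.9, 90.0, 155.0]
contact_force: [-0.4, -0.7, -1.5]
gripper_width: 0.0495
```

Request:
play_rows(series=[0.001,0,0,0,0.001,0,0,0,0.001,0,0,0,0.001,0,0,0,0.001,0,0,0])

```text
time_s: 16.22
tcp_pos: [0.627, -0.1743, 0.1605]
eef_rot: [68.0, 90.0, -172.9]
contact_force: [0.6, -0.2, -1.5]
gripper_width: 0.0498
```

Request:
play_rows(series=[0.001,0,0,0,0.001,0,0,0,0.001,0,0,0,0.001,0,0,0,0.001,0,0,0])

```text
time_s: 16.63
tcp_pos: [0.6268, -0.1744, 0.1556]
eef_rot: [97.7, 90.0, -143.3]
contact_force: [-0.3, -1.4, 0.1]
gripper_width: 0.0495
```

Request:
play_rows(series=[0.0007,0,0,0,0.0007,0,0,0,0.0007,0,0,0,0.0007,0,0,0,0.0007,0,0,0])

```text
time_s: 17.05
tcp_pos: [0.6268, -0.1745, 0.1523]
eef_rot: [123.0, 90.0, -118.0]
contact_force: [-3.1, -0.9, 3.2]
gripper_width: 0.0499
```

Request:
play_rows(series=[0.0005,0,0,0,0.0005,0,0,0,0.0005,0,0,0,0.0005,0,0,0,0.0005,0,0,0])

```text
time_s: 17.47
tcp_pos: [0.6269, -0.1746, 0.15]
eef_rot: [145.9, 90.0, -95.0]
contact_force: [-4.7, -2.9, 3.4]
gripper_width: 0.0496
```

Request:
play_rows(series=[0.0004,0,0,0,0.0004,0,0,0,0.0004,0,0,0,0.0004,0,0,0,0.0004,0,0,0])

```text
time_s: 17.88
tcp_pos: [0.6269, -0.1746, 0.148]
eef_rot: [140.6, 90.0, -100.3]
contact_force: [-4.6, -2.3, 5.9]
gripper_width: 0.0496
```

Request:
play_rows(series=[0.0003,0,0,0,0.0003,0,0,0,0.0003,0,0,0,0.0003,0,0,0,0.0003,0,0,0])

```text
time_s: 18.3
tcp_pos: [0.6269, -0.1747, 0.1466]
eef_rot: [151.9, 90.0, -89.1]
contact_force: [-5.4, -2.4, 5.9]
gripper_width: 0.0499
```

Request:
play_rows(series=[0.0002,0,0,0,0.0002,0,0,0,0.0002,0,0,0,0.0002,0,0,0,0.0002,0,0,0])

```text
time_s: 18.72
tcp_pos: [0.6269, -0.1747, 0.1456]
eef_rot: [152.9, 90.0, -88.0]
contact_force: [-5.0, -3.2, 6.7]
gripper_width: 0.0495
```

Request:
play_rows(series=[0.0002,0,0,0,0.0002,0,0,0,0.0002,0,0,0,0.0002,0,0,0,0.0002,0,0,0])

```text
time_s: 19.13
tcp_pos: [0.6269, -0.1747, 0.1446]
eef_rot: [153.8, 90.0, -87.2]
contact_force: [-4.3, -3.2, 5.7]
gripper_width: 0.0497
```

Request:
play_rows(series=[0.0002,0,0,0,0.0002,0,0,0,0.0002,0,0,0,0.0002,0,0,0,0.0002,0,0,0])

```text
time_s: 19.55
tcp_pos: [0.6269, -0.1747, 0.1436]
eef_rot: [151.0, 90.0, -90.0]
contact_force: [-4.6, -3.2, 6.9]
gripper_width: 0.0495
```

Request:
play_rows(series=[0.0002,0,0,0,0.0002,0,0,0,0.0002,0,0,0,0.0002,0,0,0,0,0,0,0])

```text
time_s: 19.97
tcp_pos: [0.6269, -0.1747, 0.1427]
eef_rot: [148.8, 90.0, -92.1]
contact_force: [-5.2, -2.4, 5.3]
gripper_width: 0.0498
```

Request:
play_rows(series=[0.0002,0,0,0,0.0002,0,0,0,0.0002,0,0,0,0.0002,0,0,0,0,0,0,0])

```text
time_s: 20.38
tcp_pos: [0.6269, -0.1747, 0.1419]
eef_rot: [148.5, 90.0, -92.4]
contact_force: [-4.7, -1.8, 5.8]
gripper_width: 0.0496
```

Request:
play_rows(series=[0.0002,0,0,0,0.0002,0,0,0,0.0002,0,0,0,0.0002,0,0,0,0,0,0,0])

```text
time_s: 20.8
tcp_pos: [0.6268, -0.1747, 0.1411]
eef_rot: [151.8, 90.0, -89.1]
contact_force: [-5.3, -3.5, 5.5]
gripper_width: 0.0493
```

Request:
play_rows(series=[0.0002,0,0,0,0.0002,0,0,0,0.0002,0,0,0,0.0002,0,0,0,0,0,0,0])

```text
time_s: 21.22
tcp_pos: [0.6268, -0.1747, 0.1403]
eef_rot: [140.3, 90.0, -100.6]
contact_force: [-5.3, -3.0, 6.4]
gripper_width: 0.0492
```

Request:
play_rows(series=[0.0002,0,0,0,0.0002,0,0,0,0.0002,0,0,0,0.0002,0,0,0,0,0,0,0])

```text
time_s: 21.63
tcp_pos: [0.6268, -0.1747, 0.1395]
eef_rot: [139.5, 90.0, -101.4]
contact_force: [-4.9, -3.6, 5.6]
gripper_width: 0.0494
```

Request:
play_rows(series=[0.0002,0,0,0,0.0002,0,0,0,0.0002,0,0,0,0.0002,0,0,0,0,0,0,0])

```text
time_s: 22.05
tcp_pos: [0.6268, -0.1747, 0.1387]
eef_rot: [138.4, 90.0, -102.6]
contact_force: [-4.3, -4.1, 5.9]
gripper_width: 0.0494
```

Request:
play_rows(series=[0.0002,0,0,0,0.0002,0,0,0,0.0002,0,0,0,0.0002,0,0,0,0,0,0,0])

```text
time_s: 22.47
tcp_pos: [0.6268, -0.1747, 0.1385]
eef_rot: [169.6, 90.0, -71.3]
contact_force: [-5.8, -2.0, 9.2]
gripper_width: 0.0498
```

The stop is met: the TCP stalled at z≈0.1385 and fz rose from 5.9 (sliding) to 9.2. Now building up to about +12 N.

Request:
play_rows(series=[0.0003,0,0,0,0.0003,0,0,0,0,0,0,0,0,0,0,0,0,0,0,0])

```text
time_s: 22.88
tcp_pos: [0.6269, -0.1746, 0.1384]
eef_rot: [-174.0, 89.9, -54.9]
contact_force: [-8.6, -0.7, 12.7]
gripper_width: 0.05
```

Request:
play_rows(series=[0.0003,0,0,0,0.0003,0,0,0,0.0003,0,0,0,0,0,0,0,0,0,0,0])

```text
time_s: 23.3
tcp_pos: [0.627, -0.1747, 0.1384]
eef_rot: [-162.7, 89.9, -43.6]
contact_force: [-9.2, 0.1, 18.2]
gripper_width: 0.0494
```

Request:
play_rows(series=[0,0,0,0,0,0,0,0,0,0,0,0,0,0,0,0,0,0,0,0])

```text
time_s: 23.72
tcp_pos: [0.627, -0.1747, 0.1384]
eef_rot: [-162.1, 89.9, -43.0]
contact_force: [-9.3, 0.2, 17.5]
gripper_width: 0.0495
```

Request:
play_rows(series=[0,0,0,0,0,0,0,0,0,0,0,0,0,0,0,0,0,0,0,0])

```text
time_s: 24.13
tcp_pos: [0.627, -0.1747, 0.1384]
eef_rot: [-161.1, 89.9, -42.0]
contact_force: [-8.9, 1.1, 16.9]
gripper_width: 0.0493
```

Request:
play_rows(series=[-0.0003,0,0,0,-0.0003,0,0,0,-0.0003,0,0,0,0,0,0,0,0,0,0,0])

```text
time_s: 24.55
tcp_pos: [0.6269, -0.1747, 0.1384]
eef_rot: [-169.6, 89.9, -50.5]
contact_force: [-6.8, -0.9, 12.5]
gripper_width: 0.0494
```

```bash
python3 snap.py wrist:w9 side:s9;  python3 - <<'E'
import cv2
i=cv2.imread("pics/w9.png");cv2.imwrite("pics/w9c.png",cv2.resize(i[170:320,190:370],(720,600),interpolation=cv2.INTER_CUBIC))
i=cv2.imread("pics/s9.png");cv2.imwrite("pics/s9c.png",cv2.resize(i[100:220,220:340],(600,600),interpolation=cv2.INTER_CUBIC))
E
```

```text
24.55 [ 0.6269 -0.1747  0.1384] [-169.63   89.94  -50.55] 119.08605511815617 [  1.6  22.   -9.3   0.1 -58.7 -62.5] [-6.77 -0.91 12.52] 0.04942433915637643
```

View pics/w9c.png

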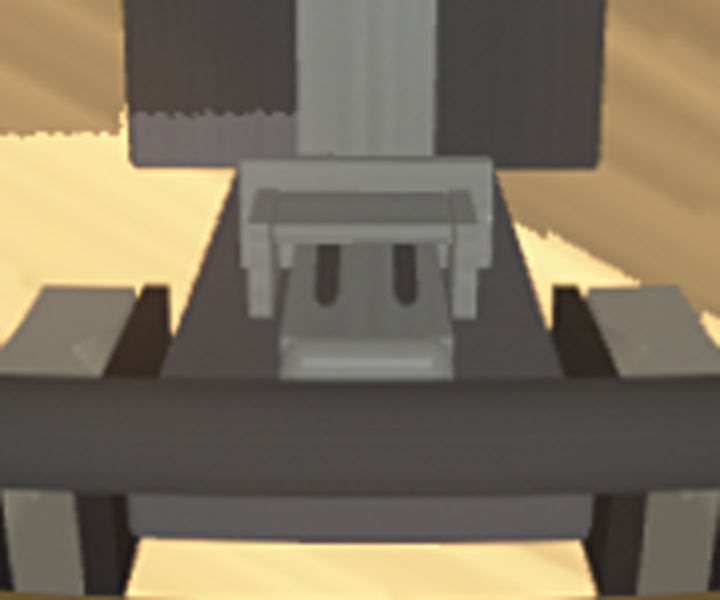

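View pics/s9c.png

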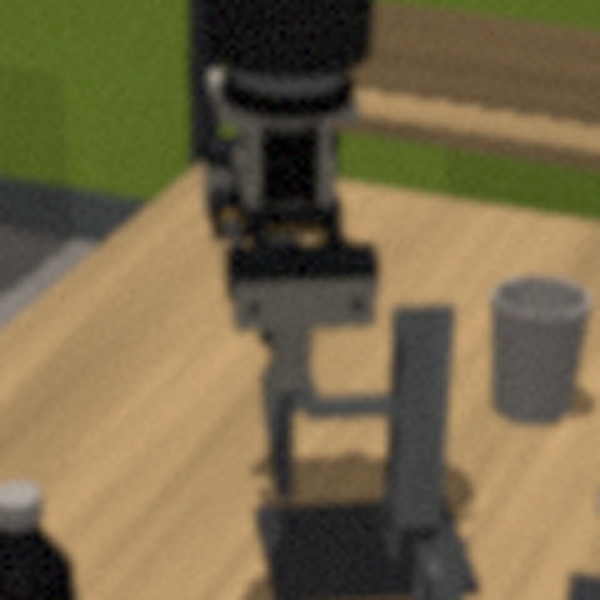

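The loop sits on the collar with the blade through it. Releasing.

Request:
play_rows(series=[0,0,0,0,0,0,0,0,0,0,0,0,0,0,0,0,0,0,0,0], jaw=75)

```text
time_s: 25.07
tcp_pos: [0.6272, -0.174, 0.1365]
eef_rot: [-39.0, 90.0, 80.1]
contact_force: [-0.2, 0.6, -0.2]
gripper_width: 0.0653
```

Request:
play_rows(series=[0,0,0,0,0,0,0,0,0,0,0,0,0,0,0,0,0,0,0,0], jaw=90)

```text
time_s: 25.48
tcp_pos: [0.627, -0.1743, 0.1368]
eef_rot: [9.8, 90.0, 128.9]
contact_force: [-0.5, -0.4, -0.5]
gripper_width: 0.0787
```

```bash
python3 snap.py wrist:w10;  python3 - <<'E'
import cv2
i=cv2.imread("pics/w10.png");cv2.imwrite("pics/w10c.png",cv2.resize(i[170:320,190:370],(720,600),interpolation=cv2.INTER_CUBIC))
E
```

```text
25.4833 [ 0.627  -0.1743  0.1368] [  9.83  90.   128.89] 119.06152175474206 [  1.6  22.1  -9.3  -0.  -58.6 -62.5] [-0.51 -0.37 -0.46] 0.07873297969453737
```

View pics/w10c.png

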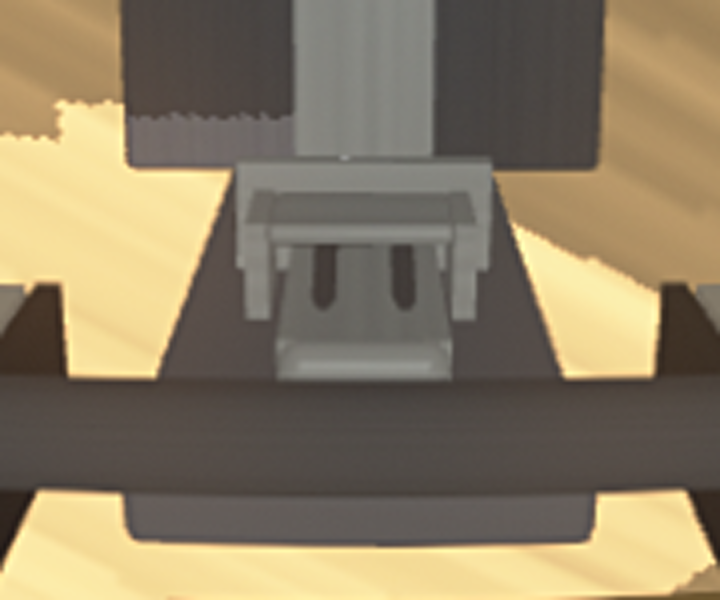

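Released: the gauge has stayed on the collar, fingers are clear on both sides and force is zero. Retreating straight up.

Request:
play_rows(series=[-0.005,0,0,0,-0.01,0,0,0,-0.015,0,0,0,-0.015,0,0,0,-0.015,0,0,0], jaw=100)

```text
time_s: 25.95
tcp_pos: [0.6272, -0.1744, 0.1986]
eef_rot: [-136.4, 90.0, -17.3]
contact_force: [-0.2, -0.6, -0.4]
gripper_width: 0.0877
```

Request:
play_rows(series=[-0.015,0,0,0,-0.015,0,0,0,-0.015,0,0,0,-0.01,0,0,0,0,0,0,0])

```text
time_s: 26.37
tcp_pos: [0.6282, -0.1746, 0.2554]
eef_rot: [-126.9, 89.7, -7.8]
contact_force: [0.5, 0.2, 0.7]
gripper_width: 0.0874
```

Request:
play_rows(series=[0,0,0,0,0,0,0,0,0,0,0,0,0,0,0,0,0,0,0,0])

```text
time_s: 26.78
tcp_pos: [0.6267, -0.1743, 0.2511]
eef_rot: [58.2, 89.9, 177.3]
contact_force: [-0.6, -0.2, -0.4]
gripper_width: 0.0877
```

```bash
python3 snap.py wrist:w11 side:s11;  python3 - <<'E'
import cv2
i=cv2.imread("pics/w11.png");a=cv2.resize(i[100:250,190:370],(720,600),interpolation=cv2.INTER_CUBIC);cv2.imwrite("pics/w11c.png",a)
i=cv2.imread("pics/s11.png");cv2.imwrite("pics/s11c.png",cv2.resize(i[100:260,200:360],(600,600),interpolation=cv2.INTER_CUBIC))
E
```

```text
26.7833 [ 0.6267 -0.1743  0.2511] [ 58.24  89.93 177.3 ] 119.0661446895887 [  1.6  17.5  -0.5  -0.  -72.1 -62.5] [-0.58 -0.25 -0.41] 0.08773224338090822
```

View pics/w11c.png

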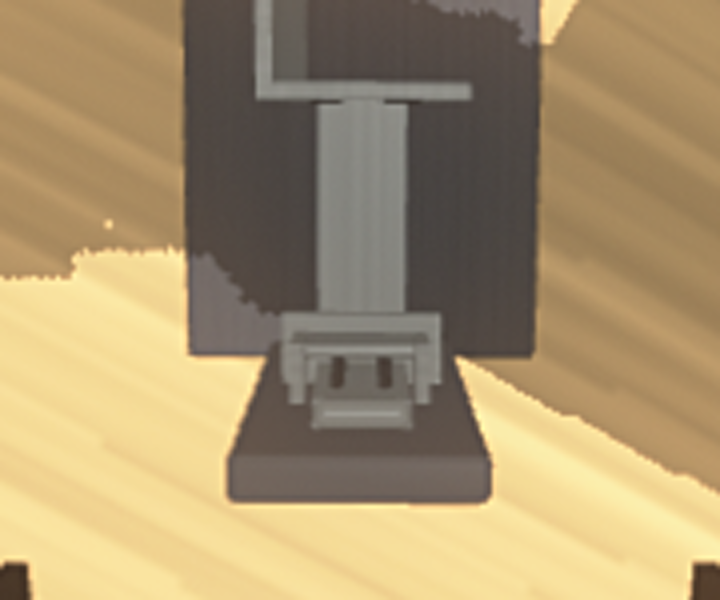

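View pics/s11c.png

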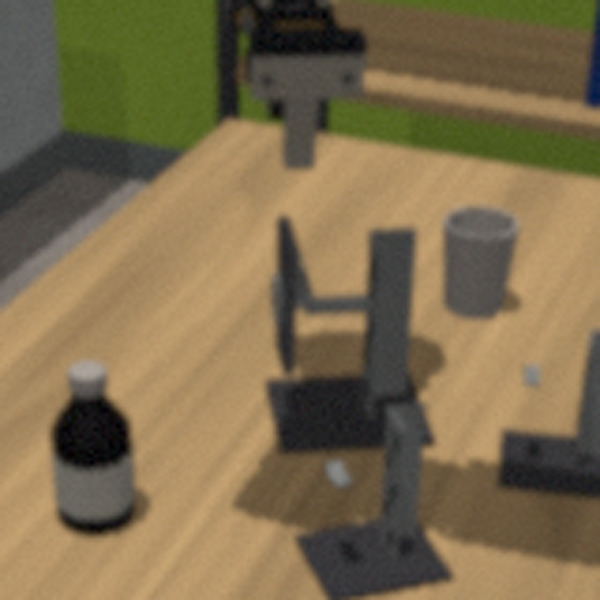

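The gauge hangs free with its dial outward and the gripper is well clear. A quick tilt check before handing in.

Run:
```python
from h import *
yaw=np.radians(-150.9);ex=np.array([np.cos(yaw),np.sin(yaw)]);ey=np.array([-ex[1],ex[0]])
K,T=load("w11")
h=lambda a,b,z:onz(K,T,190+(a+.5)/4-.5,100+(b+.5)/4-.5,z,True)
g=lambda P:np.array([P[:2]@ex,P[:2]@ey])*1000
zb=.120-.062
H=(h(312,415,.161)+h(413,415,.161))/2
R=g(H)
print("blade",H.round(4))
for n,a,b,z in [("topbackL",235,457,zb+.12),("topbackR",484,457,zb+.12),("topfrontL",228,501,zb+.12),("topfrontR",491,501,zb+.12),("botbackL",274,352,zb),("botbackR",453,352,zb),("loopOutL",289,352,zb+.078),("loopOutR",434,352,zb+.078)]:
    print(n,(g(h(a,b,z))-R).round(2))
```

```text
blade [ 0.6216 -0.1781  0.161 ]
topbackL [-3.84 23.62]
topbackR [ -3.89 -22.44]
topfrontL [-12.37  25.17]
topfrontR [-12.42 -23.97]
botbackL [-7.07 24.14]
botbackR [ -7.11 -25.11]
loopOutL [ 7.84 15.67]
loopOutR [  7.81 -15.35]
```

Run:
```python
from plant import close_job
print(close_job())
```

```text
the job is handed in; nothing more can be done
None
```

The gauge is hanging by its loop on the largest stand's hook, dial outward, and the job is handed in. No verdict came back, and I couldn't confirm the 0.2 N bearing on the stop after release.

**What I did**
- I gripped the gauge across its width about 100 mm up, lifted it clear of the cradle and turned it about 106° to line up with the hook.
- On the first lowering, the case back leaned on the blade with about 4 N. I backed off 1 mm, and the contact was gone before the loop went over the blade.
- Sliding down the spring read about 5.9 N on the wrist sensor, and the loop met the stop with the TCP at z ≈ 0.1385.
- I pressed to 17–18 N on the wrist sensor, about 11–12 N over sliding, and held it for about 0.8 s. I then eased to 12.5 N, opened the fingers and retreated straight up at about 26 s.

**Last checks**
- **Placement:** the loop is centred on the blade to within about 1 mm sideways. Along the hook's x it reads about 0 mm, where about 2 mm behind was expected; both are inside the 6 mm limit.
- **Tilt:** I got about 0.03 rad, but only roughly, because the gauge's lower edge was hard to tell from the base plate in the picture.
- **Release:** the wrist force was near zero, the gripper was well clear, and the gauge did not visibly move when released.
- **Bystanders:** bottle and beaker looked untouched in the final side view. The jar was outside the part I checked, but the arm never went near it.

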